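# Swap a clipped-in filter cartridge on a sloping manifold

### The arm

A 6-joint arm with a two-finger parallel gripper is mounted at the origin on a cart in front of the work surface, level with it; the furniture and walls round the work are solid. World frame = base frame: x ahead of the robot, y to its left, z up, the work surface at z = 0. Lengths are in mm, angles in rad, forces in N, time in s.
With the tool pointing down it reaches from about 300 to 775 mm from the base axis. Payload 14.6 kg.
Tool frame: the origin (TCP) lies at the very end of the fingers, on their centre line; the grasp point (between the pads) lies 19 mm behind it; z points along the fingers, y is the line along which they close (so a half turn about z gives the same grasp; the last joint's range is limited). The gripper opens to 94 mm and grips with 3 to 60 N. Pads are 16 mm wide; open, the fingers measure 119 mm over their backs; the gripper's body (75 mm by 177 mm) begins 78 mm behind the grasp point.
Start: joints at [-1.185, 0.3, 1.521, -0, 1.321, -0.067], TCP at [240.609, -494.567, 205.446] pointing down, gripper open.
Joint ranges: [-3.03, 3.03], [-0.79, 2.21], [0.23, 2.52], [-1.04, 4.18], [0, 3.07], [-2.55, 2.55]. Speed limits (rad/s): [2.22, 2.22, 2.57, 3.14, 3.14, 3.14].

### API

Orientations are given as [roll, pitch, yaw] about the fixed x, y, z axes, in that order (R = Rz(yaw) Ry(pitch) Rx(roll)).
In Python, from cell import manip, eyes, ticket gives the robot as it stands. The module is installed in compiled form; this text tells all that it offers.
- The arm moves only by the tool arm_command, never from a script. Its argument "plan" is a list of rows, each a list of 5 numbers: the opening, from -1 (shut) to 1 (fully open), then the shift along the tool's x, y, z in m, then the turn about the tool's z in rad. In form: [[jaw, dx, dy, dz, roll], ...]. A call has 1 to 20 rows; each row shifts and turns the commanded pose from where the row before left it, along the tool's axes as they then stand; what a row does not reach is not made up. A row lasts 1/8 s, in which the tool goes at most 62.5 mm and 10.7 degrees, less where a joint would pass 70% of its speed; a pose out of reach is approached as far as the arm can. A call is refused whole if a number of a shift passes 0.0625 or a number of a turn 0.188, either way. A call with a gripper value outside its range is refused whole. The fingers move at their own pace and stop on an object; "newtons" is the grip in N (left out, the last holds). Time passes only in rows, so rows that do not move let the fingers close. It gives the time, the measured TCP pose, the force, the opening and the grip force at its end, in the units of the state.
- manip.read_state(): the state, without advancing time (a new reading comes with each control period).
- eyes.camera(name): name is "scene" or "top" or "wrist"; returns a dict with "img" (420x560x3 uint8, blue, green, red), "z_map" (420x560 float32, mm along the optical axis (not along the pixel's ray), 0 where there is no reading), "fx", "fy", "cx", "cy" (pixels), "dist" ([k1, k2, p1, p2, k3] as OpenCV has them; the pictures are not rectified), "eye" and "orientation" of the camera in the world. Camera axes: x right, y down, z forward; pixel columns grow to the right and rows downward; lengths in mm; the calibration is good to about 2 mm. A picture is of the moment at which its call begins.
- ticket.sign_off(): hands the job in; it is judged then, once.
The state is a dict: "clock": time; "joints": joint angles; "qd": joint speeds; "effort": joint torques, N m; "eef_pos": TCP position; "eef_rot": TCP orientation; "wrist_force": force on the tool from outside, world axes, zero at the start; "moment": the same for the moment, N m; "finger_gap": finger opening in mm; "finger_force": force on a finger pad.
Only numpy, scipy, OpenCV 4.12 (cv2) and the standard library are available. Lean on these libraries where they do the work, as an engineer would, in place of code of your own. Each camera call takes 0.05 s, during which the arm holds its last target. There are 200 camera calls.

### The job

The red-capped filter cartridge on the sloping two-station manifold is spent: pinch its two side tabs together to unclip it, draw it straight out along its slope and set it down in the red tray. Then take the fresh blue-capped cartridge from the black stand and clip it into the station you emptied, fully home with its collar on the rim and both tabs sprung out. Leave the green-capped cartridge clipped in, and do not knock or shift the tools and parts lying around.

Things in the scene. Friction and masses are not known exactly. Their poses are not given: they have to be found in the camera images.
- spent_grip (a point): Spent filter cartridge, RED cap and thumb pads, clipped at the start in either dock station. White block 80 mm long, about 0.15 kg. Point on its long axis at mid height of the thumb pads, 64 mm above its underside, 16 mm below its top. z = long axis, out of the socket; y = through its two tabs. Thumb pads: 22 mm wide, 50 to 78 mm above the underside, outer faces 54 mm apart, 40 mm when fully pinched.
- spent: The red cartridge; origin at the centre of its underside, axes as spent_grip. Core 30 mm (x) by 25 mm (y); grey collar 54 mm (x) by 25 mm (y), 34 to 40 mm above the underside, whose lower face lands on the socket's rim. On each y side a sprung tab, 20 mm wide. Once unclipped it must be drawn out at least 40 mm along its long axis, still pinched; the same grip carries it.
- spent_tab_l (a joint): Tab on the red cartridge's +y side: 0 = sprung out, 0.007 (m) = fully pinched, at a hard stop; about 3 N at first, 8 N at the stop. The tabs' barbs, 5 to 18 mm above the underside, reach 59 mm across at rest and hook under the socket's lips; fully pinched they are 45 mm across and pass its 51 mm mouth.
- spent_tab_r (a joint): Tab on the red cartridge's -y side, same values.
- fresh_grip (a point): Fresh filter cartridge, BLUE cap and thumb pads, upright and loose (not clipped) in the black stand. Same sizes and tabs as the red one, about 0.15 kg. Point on its long axis at mid height of the thumb pads, 64 mm above the underside; z = long axis, y = through the tabs.
- fresh: The blue cartridge; origin at the centre of its underside, axes as fresh_grip.
- fresh_tab_l (a joint): Tab on the blue cartridge's +y side: 0 = sprung out, 0.007 (m) = fully pinched; same spring as the red one's.
- fresh_tab_r (a joint): Tab on the blue cartridge's -y side, same values.
- good_grip (a point): Cartridge still in service, GREEN cap and thumb pads, clipped in the other dock station, where it stays. Same sizes as the red one. Point at mid height of its thumb pads, 64 mm above the underside.
- good: The green cartridge that stays; origin at the centre of its underside.
- dock: Fixed manifold, grey base 110 mm (x) by 200 mm (y), with two aluminium sockets 100 mm apart along its y, both leaning 28 degrees from vertical toward its -x side (toward the robot and somewhat to its right). Origin at the centre of its underside.
- station_a: Socket on the dock's +y side. Origin and axes are those of spent when seated: z = out along the 28 degree slope, y = through the catch lips; a cartridge fits either way round. Block 60 (x) by 76 mm (y), rim at z = 34 mm. Mouth 33 (x) by 51 mm (y), chamfered 45 degrees, 6 mm on x and 4 mm on y sides. Lips from z = 20 mm to the rim: the tabs spring out only once the collar is on the rim (to 2 mm).
- station_b: The same socket on the dock's -y side, same axes.
- stand: Fixed black open stand of the blue cartridge, base 70 mm (x) by 90 mm (y), floor 6 mm and wall tops 30 mm above the worktop, pocket 35 mm (x) by 63 mm (y), no catches: the cartridge lifts straight out (at least 40 mm). Origin at the centre of its underside.
- tray: Fixed red open tray for spent cartridges, 130 mm (x) by 110 mm (y), 35 mm high, walls and floor 4 mm. Origin at the centre of its underside.
- scara_front: Fixed yellow robot on a pillar behind the worktop; its arm hangs over the far middle of the worktop between dock and tray, from 0.53 m ahead of the robot, its underside 0.45 m above the worktop, low enough to catch a raised wrist: cross nearer to the robot. The origin is only its mounting reference. A grey cell frame post also stands at the worktop's left edge, about 0.58 m from the robot's axis.
- toggle_fixture: Fixed toggle clamp, about 110 mm (world x) by 150 mm (world y), red lever up to 0.165 m high, between the dock and the stand and tray. Origin at its base.
- puck_a_mid (a point): Bystander to be left alone: steel puck 56 mm across, 26 mm high; its centre.
- puck_c_mid (a point): Bystander to be left alone: steel puck 48 mm across, 34 mm high; its centre.
- ring_gauge_a_mid (a point): Bystander to be left alone: orange ring gauge on a steel stem, 45 mm across, 46 mm high; its centre.
- bearing_a_mid (a point): Bystander to be left alone: ball bearing 40 mm across, 11 mm high; its centre.
- thread_lock_mid (a point): Bystander to be left alone: red glue bottle 30 mm across, 104 mm high; its centre.
- screwdriver: Bystander to be left alone: orange screwdriver lying flat, 199 mm long along its y.
- side_cutters: Bystander to be left alone: red side cutters lying flat, 145 mm long along their y.
Not all that is in view belongs to the job. What is shaped like the fresh but purple or yellow is not meant.

How it is judged:
By the outcome, as a careful person would: the job done as asked, in the order asked, and still so for the second after the job is handed in, with the robot touching nothing.
It also fails if it takes over 64 s, if anything falls off the work surface, if the arm or the gripper's body presses on something with over 40 N, if the wrist force passes 120 N, or if a joint passes its speed limit or range.

## Working session

There is one attempt and no reset: what is moved stays moved. The work goes in short steps, Python scripts to look and compute and a tool call to move; the robot and the scene stay as the last step left them, time stands still between calls to the robot, and variables do not carry over. Pictures are saved under pics/ and viewed, at most 10 in all, crops included, and the job is handed in when it is done.

Besides the shell and the picture viewer there is one more tool, called after "Call:" as name([rows], argument=value, ...), one row to a line, values as JSON. arm_command: Moves the arm, as the interface text tells. Its arguments: {"type":"object","properties":{"plan":{"type":"array"},"newtons":{"type":"number"}},"required":["plan"]}

```bash
mkdir -p pics; cat > h.py <<'E'
import numpy as np,cv2
from scipy.spatial.transform import Rotation as R
from cell import manip,eyes,ticket
def cam(n):
    c=eyes.camera(n); c['K']=np.array([[c['fx'],0,c['cx']],[0,c['fy'],c['cy']],[0,0,1.]]); return c
def rot(o):
    o=np.array(o,float)
    return o if o.shape==(3,3) else (R.from_euler('xyz',o).as_matrix() if o.size==3 else R.from_quat(o).as_matrix())
def cloud(c):
    h,w=c['z_map'].shape
    u,v=np.meshgrid(np.arange(w),np.arange(h))
    p=cv2.undistortPoints(np.stack([u,v],-1).reshape(-1,1,2).astype(float),c['K'],np.array(c['dist'])).reshape(h,w,2)
    z=c['z_map'].astype(float)
    P=np.dstack([p*z[...,None],z])@rot(c['orientation']).T+np.array(c['eye'])
    P[z==0]=np.nan
    return P
E
python3 - <<'E'
from h import *
for n in ['scene','top']:
    c=cam(n); cv2.imwrite(f'pics/{n}0.png',c['img']); np.savez(f'{n}0.npz',img=c['img'],P=cloud(c))
    print(n,c['eye'],c['orientation'],c['fx'],c['dist'])
print(manip.read_state())
E
```

```text
scene [-107.25713364 -634.05674537 1064.95795116] [-2.40782329 -0.00672562 -0.80071191] 412.59024534457507 [-0.07218641  0.          0.          0.          0.        ]
top [ 368.16209032  -16.80859999 1263.85652181] [-3.01121913  0.00464654 -1.57964388] 415.3790153636652 [-0.02838864  0.          0.          0.          0.        ]
{'clock': 0.1, 'joints': array([-1.18460743e+00,  3.00433270e-01,  1.52154030e+00, -3.91853393e-05,
        1.32071486e+00, -6.65974482e-02]), 'qd': array([ 0.00057234, -0.00124352, -0.00193437, -0.00116428, -0.00044463,
       -0.00170959]), 'effort': array([ 1.07269141e-03, -5.32644439e+01, -3.53284657e+01,  7.09510082e-02,
        2.34655361e-02, -8.04664000e-05]), 'eef_pos': array([ 240.50499245, -494.35037957,  204.92433789]), 'eef_rot': array([-3.14049678e+00, -3.50504501e-05,  4.52796049e-01]), 'wrist_force': array([-0.0535576 , -0.30981704,  0.35151474]), 'moment': array([-0.01673446, -0.01448271, -0.07340826]), 'finger_force': 0.0, 'finger_gap': 94.34034671509794}
```

View pics/top0.png

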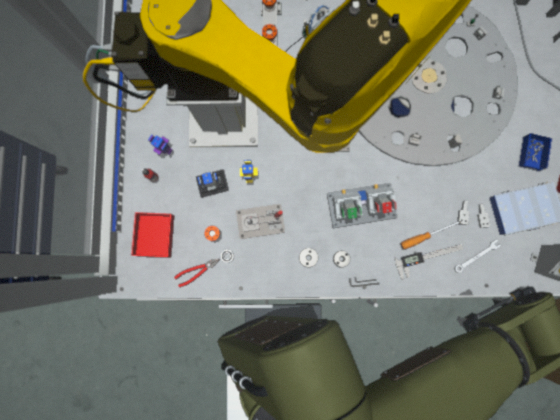

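View pics/scene0.png

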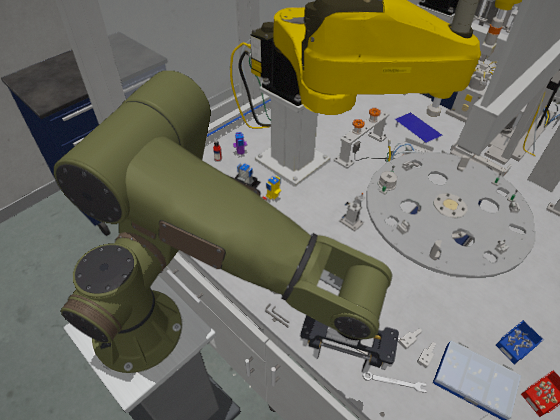

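The top view shows the dock at about (363,205), with the red cap at (386,205) and the green at (351,210). Three parts are shaped like the cartridge: blue in the black stand at (211,182), purple at (160,145) and yellow at (249,170). The blue one fits the description. The tray is at (153,235) and the toggle clamp at (262,220). In the scene view the arm hides the dock. Next I'll measure from the top view and enlarge one crop.

```bash
python3 - <<'E'
from h import *
d=np.load('top0.npz');img=d['img'];P=d['P']
a=cv2.resize(img[160:250,310:420],None,fx=5,fy=5,interpolation=cv2.INTER_CUBIC)
b=cv2.resize(img[130:250,125:265],None,fx=3.75,fy=3.75,interpolation=cv2.INTER_CUBIC)
a=cv2.resize(a,(400,int(a.shape[0]*400/a.shape[1])));b=cv2.resize(b,(400,int(b.shape[0]*400/b.shape[1])))
H=max(a.shape[0],b.shape[0]);f=lambda m:cv2.copyMakeBorder(m,0,H-m.shape[0],0,0,0)
cv2.imwrite('pics/crop0.png',np.hstack([f(a),f(b)]))
hsv=cv2.cvtColor(img,cv2.COLOR_BGR2HSV)
Hh,S,V=cv2.split(hsv)
M={'red':((Hh<8)|(Hh>172))&(S>130),'green':(Hh>40)&(Hh<85)&(S>110),'blue':(Hh>95)&(Hh<122)&(S>130),'purple':(Hh>=122)&(Hh<160)&(S>80),'orange':(Hh>=8)&(Hh<20)&(S>140)}
for k,m in M.items():
    n,l,st,ce=cv2.connectedComponentsWithStats(m.astype(np.uint8))
    for i in range(1,n):
        if st[i,4]>=15 and ce[i,1]>130 and ce[i,1]<300:
            q=P[l==i];q=q[~np.isnan(q[:,0])]
            if len(q): print(k,ce[i].round(1),st[i,4],'mean',q.mean(0).round(0),'zmax',np.percentile(q[:,2],[50,95]).round(0),'med xy of top',np.median(q[q[:,2]>np.percentile(q[:,2],95)-6],0).round(0))
E
```

```text
red [149.5 174.1] 31 mean [627. 386.  61.] zmax [61. 67.] med xy of top [627. 386.  64.]
red [386.7 206.8] 75 mean [ 517. -301.  104.] zmax [104. 111.] med xy of top [ 524. -304.  109.]
red [151.9 234.8] 1568 mean [451. 390.   9.] zmax [ 5. 34.] med xy of top [442. 339.  34.]
red [191.6 273.6] 156 mean [334. 266.  12.] zmax [12. 16.] med xy of top [338. 265.  12.]
green [351.9 212.4] 65 mean [ 502. -203.  104.] zmax [105. 110.] med xy of top [ 507. -201.  107.]
blue [116.1 169.4] 326 mean [648. 494.  44.] zmax [44. 48.] med xy of top [638. 494.  45.]
blue [535.  151.8] 679 mean [ 696. -793.   17.] zmax [15. 41.] med xy of top [ 704. -759.   40.]
blue [156.6 141.4] 85 mean [721. 362.  81.] zmax [81. 85.] med xy of top [722. 363.  82.]
blue [247.1 168.6] 52 mean [636.  95.  81.] zmax [81. 84.] med xy of top [634.  95.  81.]
blue [206.7 178.1] 78 mean [608. 211.  85.] zmax [88. 91.] med xy of top [608. 210.  89.]
blue [362.8 194.7] 35 mean [ 562. -247.   40.] zmax [40. 44.] med xy of top [ 562. -247.   40.]
purple [160.8 146.1] 90 mean [716. 359.  49.] zmax [42. 78.] med xy of top [713. 344.  77.]
purple [168.6 150.6] 17 mean [709. 343.  22.] zmax [21. 35.] med xy of top [707. 345.  36.]
orange [211.6 233. ] 119 mean [452. 202.  44.] zmax [44. 48.] med xy of top [455. 201.  45.]
orange [414.8 240.3] 181 mean [ 426. -401.   25.] zmax [25. 30.] med xy of top [ 424. -395.   27.]
```

View pics/crop0.png

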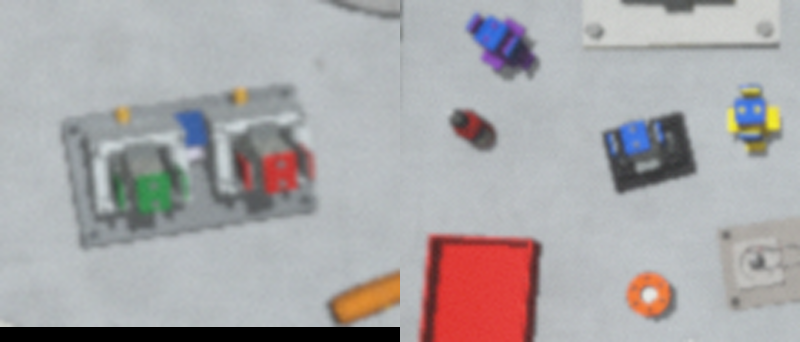

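The red cartridge is in the -y station (right in the image, crop about (280,170)) and the green one is at left. The blue-capped, blue-padded cartridge in the black stand is the fresh one, at crop (635,140). The purple-padded one at (500,45) and the yellow-padded one at (752,118) are decoys. I'll move the wrist camera over the dock.

Call:
arm_command([
  [1,0,0,-0.01,0.15],
  [1,0,0,-0.01,0.15],
  [1,0.025,-0.02,-0.008,0],
  [1,0.025,-0.02,-0.008,0],
  [1,0.025,-0.02,-0.008,0],
  [1,0.025,-0.02,-0.008,0],
  [1,0.025,-0.02,-0.008,0],
  [1,0.025,-0.02,-0.008,0],
  [1,0.025,-0.02,-0.008,0],
  [1,0.0,-0.02,0,0],
  [1,0,0,0,0],
])

```text
clock: 1.48
eef_pos: [389.3, -309.0, 281.5]
eef_rot: [-3.142, 0.0, 0.154]
wrist_force: [0.2, -0.7, 0.1]
finger_gap: 93.9
finger_force: 0.0
```

```bash
python3 - <<'E'
from h import *
s=manip.read_state();print(s['clock'],s['eef_pos'],s['eef_rot'],s['joints'])
c=cam('wrist'); cv2.imwrite('pics/w1.png',c['img']); np.savez('w1.npz',img=c['img'],P=cloud(c),eye=c['eye'],o=rot(c['orientation']),K=c['K'],dist=c['dist'])
print(c['eye'],rot(c['orientation'])[:,2],c['fx'])
c=cam('scene'); cv2.imwrite('pics/s1.png',c['img']); np.savez('s1.npz',img=c['img'],P=cloud(c))
E
```

```text
1.475 [ 389.32482066 -309.0434818   281.46201069] [-3.14150747e+00  8.29823184e-05  1.54221160e-01] [-7.44636176e-01  1.31038952e-01  1.54950209e+00 -1.19881019e-05
  1.46116994e+00  6.71940306e-01]
[ 464.99564973 -297.08642797  461.07486304] [-0.26211194 -0.04109117 -0.96416225] 304.910406876312
```

View pics/w1.png

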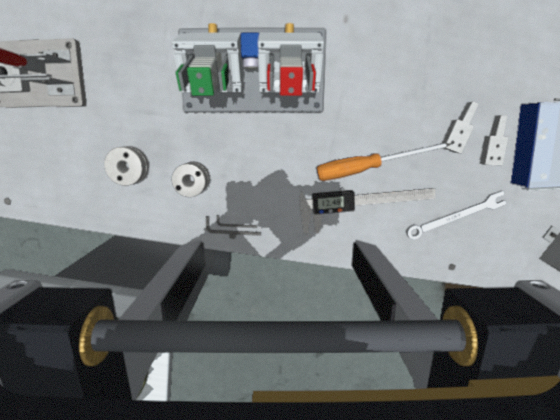

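The wrist view shows the dock squarely at (250,70), with the red cap at (291,80) and its pads at (265,75) and (313,75). The green cap is at (201,82). I'll measure both from depth.

```bash
cat > meas.py <<'E'
from h import *
def comps(f,which,amin=30):
    d=np.load(f);img=d['img'];P=d['P']
    H,S,V=cv2.split(cv2.cvtColor(img,cv2.COLOR_BGR2HSV))
    m={'red':((H<8)|(H>172))&(S>130),'green':(H>40)&(H<85)&(S>110),'blue':(H>95)&(H<122)&(S>130)}[which]&(V>40)
    n,l,st,ce=cv2.connectedComponentsWithStats(m.astype(np.uint8),connectivity=4)
    out=[]
    for i in range(1,n):
        if st[i,4]>=amin:
            q=P[l==i];q=q[~np.isnan(q[:,0])]
            if len(q)>5: out.append((ce[i],st[i,4],q))
    return out
E
python3 - <<'E'
from meas import *
yaw=.154;D=R.from_euler('z',yaw).as_matrix()
for k in ['red','green']:
    for ce,a,q in comps('w1.npz',k):
        if not(170<ce[0]<330 and ce[1]<110): continue
        q2=q@D  # dock axes coordinates
        print(k,ce.round(),a,'med',np.median(q,0).round(1),'dock-min/max',np.percentile(q2,[2,50,98],axis=0).round(1).tolist())
        # plane fits: dominant plane by RANSAC
        rng=np.random.default_rng(0);best=(0,)
        for _ in range(300):
            s=q2[rng.choice(len(q2),3,False)];n=np.cross(s[1]-s[0],s[2]-s[0])
            if np.linalg.norm(n)<50: continue
            n/=np.linalg.norm(n);i=abs((q2-s[0])@n)<1.2
            if i.sum()>best[0]: best=(i.sum(),i)
        if best[0]:
            s=q2[best[1]];c=s.mean(0);n=np.linalg.svd(s-c)[2][2];n*=np.sign(n[2])
            print('  plane',best[0],'c',c.round(1),'n',n.round(3), 'angle',np.degrees(np.arctan2(-n[0],n[2])).round(1))
# base edges: grey base points
d=np.load('w1.npz');P=d['P'];q=P[20:125,165:345].reshape(-1,3);q=q[~np.isnan(q[:,0])]
print(np.histogram(q[:,2],bins=np.arange(-4,120,4)))
b=q[(q[:,2]>8)&(q[:,2]<40)]
print(cv2.minAreaRect(b[:,:2].astype(np.float32)))
E
```

```text
red [268.  77.] 54 med [ 517.1 -277.7  101.1] dock-min/max [[456.2, -355.2, 90.0], [468.4, -354.0, 101.1], [482.7, -352.8, 105.5]]
  plane 54 c [ 468.7 -354.1  100.3] n [-0.005 -0.999  0.045] angle 5.9
red [313.  77.] 54 med [ 524.5 -327.6  101.1] dock-min/max [[456.3, -405.4, 88.1], [468.1, -404.1, 101.1], [483.1, -402.7, 105.8]]
  plane 51 c [ 468.  -404.   100.2] n [ 0.036 -0.999  0.039] angle -42.3
red [291.  81.] 561 med [ 516.5 -303.4  104.6] dock-min/max [[449.8, -390.6, 97.2], [463.7, -379.2, 104.6], [477.0, -368.2, 110.9]]
  plane 470 c [ 463.4 -379.1  104.3] n [-0.442 -0.008  0.897] angle 26.2
green [224.  76.] 86 med [ 510.5 -229.3   99.3] dock-min/max [[457.4, -306.2, 86.1], [469.2, -305.1, 99.3], [484.0, -303.4, 105.6]]
  plane 71 c [ 470.2 -305.    98.5] n [ 0.028 -0.996  0.089] angle -17.5
green [178.  75.] 32 med [ 504.4 -179.4  102.2] dock-min/max [[459.3, -255.5, 91.7], [470.9, -254.5, 102.2], [481.4, -253.5, 106.0]]
  plane 32 c [ 470.5 -254.6  101.2] n [-0.038 -0.999  0.036] angle 46.2
green [200.  81.] 555 med [ 501.5 -205.6  104.2] dock-min/max [[450.3, -291.3, 96.3], [464.1, -280.0, 104.2], [476.5, -267.6, 111.1]]
  plane 455 c [ 464.  -279.2  104.3] n [-0.481  0.009  0.877] angle 28.7
(array([3053, 3299,   69, 3634,  164,    4,   54,  179,  174,  182,  325,
        411,  267,  563,  294,  359,  407,  748,  430,  870,  614,  195,
        122,  144,  183,  555,  686,  482,  371,    0]), array([ -4,   0,   4,   8,  12,  16,  20,  24,  28,  32,  36,  40,  44,
        48,  52,  56,  60,  64,  68,  72,  76,  80,  84,  88,  92,  96,
       100, 104, 108, 112, 116]))
((535.317626953125, -249.79617309570312), (110.48297119140625, 199.83702087402344), 8.553092956542969)
```

Call:
arm_command([
  [0.75,0.0267,0.0028,0,0.005],
  [0.75,0.0267,0.0028,0,0],
  [0.75,0.0267,0.0028,0,0],
  [0.75,0.0267,0.0028,0,0],
  [0.75,0.0267,0.0028,0.01,0],
  [0.75,0,0,0.03,0],
  [0.75,0,0,0.03,0],
  [0.75,0,0,0.03,0],
  [0.75,0,0,0.03,0],
  [0.75,0,0,0.02,0],
  [0.75,0,0,0,0],
])

```text
clock: 2.95
eef_pos: [522.5, -304.3, 129.7]
eef_rot: [-3.139, 0.002, 0.147]
wrist_force: [-0.5, 0.5, 0.5]
finger_gap: 82.1
finger_force: 0.0
```

```bash
python3 - <<'E'
from h import *
c=cam('wrist'); cv2.imwrite('pics/w2.png',c['img']); np.savez('w2.npz',img=c['img'],P=cloud(c))
s=manip.read_state();p=s['eef_pos'];print(p,s['eef_rot'],s['finger_gap'])
from meas import *
T=rot(s['eef_rot'])
for k in ['red','green']:
  for ce,a,q in comps('w2.npz',k):
    t=(q-p)@T
    print(k,ce.round(),a,np.percentile(t,[2,50,98],axis=0).round(1).tolist())
E
```

```text
[ 523.0914387  -304.45541867  131.19737802] [-3.14094623e+00  7.35203031e-04  1.47086106e-01] 82.17725474890153
red [242. 229.] 157 [[-11.9, -28.4, 25.5], [5.6, -27.0, 31.9], [15.0, -25.7, 48.2]]
red [310. 229.] 169 [[-20.8, 21.5, 25.7], [5.3, 23.1, 32.5], [15.3, 33.8, 104.5]]
red [276. 242.] 939 [[-18.2, -13.6, 20.1], [-2.3, -1.8, 24.6], [8.2, 9.7, 33.0]]
green [176. 223.] 179 [[1.5, -78.3, 25.4], [7.6, -75.9, 36.6], [14.9, -74.6, 48.5]]
green [109. 229.] 104 [[-13.0, -128.3, 25.3], [5.6, -126.7, 33.1], [14.4, -125.7, 48.1]]
green [139. 243.] 880 [[-18.9, -113.2, 20.5], [-3.7, -99.8, 25.4], [7.2, -89.8, 33.9]]
```

View pics/w2.png

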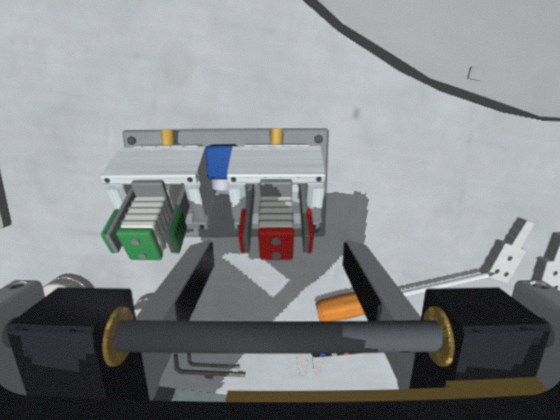

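The wrist view shows the red cartridge centred between the fingers, cap at (276,242). The offset left is about 2.5 mm in x, -2 mm in y and 59 mm down. I'll go down and pinch.

Call:
arm_command([
  [0.75,0.0025,-0.002,0.015,-0.002],
  [0.75,0,0,0.02,0],
  [0.75,0,0,0.015,0],
  [0.75,0,0,0.009,0],
  [0.75,0,0,0,0],
  [-1,0,0,0,0],
  [-1,0,0,0,0],
  [-1,0,0,0,0],
  [-1,0,0,0,0],
  [-1,0,0,0,0],
  [-1,0,0,0,0],
  [-1,0,0,0,0],
], newtons=28)

```text
clock: 4.5
eef_pos: [525.4, -301.7, 73.2]
eef_rot: [3.141, -0.0, 0.15]
wrist_force: [-4.8, 0.8, 8.0]
finger_gap: 37.6
finger_force: 28.0
```

Gap 37.6 mm, so it is fully pinched. Next I'll draw it out along the slope.

Call:
arm_command([
  [-1,-0.0023,0,-0.0044,0],
  [-1,-0.0023,0,-0.0044,0],
  [-1,-0.0023,0,-0.0044,0],
  [-1,-0.0047,0,-0.0088,0],
  [-1,-0.0047,0,-0.0088,0],
  [-1,0,0,0,0],
])

```text
clock: 5.25
eef_pos: [509.4, -304.3, 104.3]
eef_rot: [3.141, -0.001, 0.149]
wrist_force: [-0.1, -0.0, -1.1]
finger_gap: 36.7
finger_force: 28.0
```

Call:
arm_command([
  [-1,-0.0094,0,-0.0177,0],
  [-1,-0.0094,0,-0.0177,0],
  [-1,-0.0094,0,-0.0177,0],
  [-1,0,0,-0.025,0],
  [-1,0,0,-0.025,0],
  [-1,0,0,-0.025,0],
  [-1,0,0,0,0],
])

```text
clock: 6.12
eef_pos: [481.7, -308.6, 233.8]
eef_rot: [3.139, -0.003, 0.15]
wrist_force: [-0.3, -0.3, -2.7]
finger_gap: 37.1
finger_force: 28.0
```

```bash
python3 - <<'E'
from h import *
c=cam('wrist'); np.savez('w3.npz',img=c['img'],P=cloud(c))
t=cam('top');P=cloud(t)
s=manip.read_state();print(s['eef_pos'],s['wrist_force'],s['finger_gap'])
cv2.imwrite('pics/w3.png',np.hstack([c['img'][150:,150:420],cv2.resize(t['img'][100:300,120:420],(405,270))]))
E
```

```text
[ 481.07002684 -308.05967463  230.93103302] [-0.22998949  1.19687276 -1.77320811] 37.3187352215354
```

View pics/w3.png

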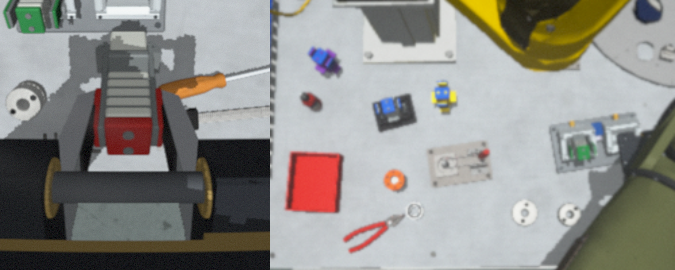

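The red cartridge is out and held at the slope angle, cap at crop (125,135). The green one is still seated at (578,152) and the bystanders have not moved. Next I'll check the tray and stand rectangles, the post and the toggle clamp.

```bash
python3 - <<'E'
from h import *
d=np.load('top0.npz');img=d['img'];P=d['P']
H,S,V=cv2.split(cv2.cvtColor(img,cv2.COLOR_BGR2HSV))
def rect(m,z0,z1,xr,yr):
    i=m&(P[...,2]>z0)&(P[...,2]<z1)&(P[...,0]>xr[0])&(P[...,0]<xr[1])&(P[...,1]>yr[0])&(P[...,1]<yr[1])
    q=P[i][:,:2].astype(np.float32);return cv2.minAreaRect(q),len(q)
print('tray',rect((S>130),-5,45,(370,530),(310,470)))
print('stand',rect((V<90),3,45,(540,680),(140,290)))
print('toggle',rect(np.ones_like(S,bool),25,200,(410,560),(0,150)))
t=(P[...,2]>60)&(P[...,0]>250)&(P[...,0]<720)&(P[...,1]>420)&(P[...,1]<800)
q=P[t];print(len(q))
for x in range(250,720,50):
    r=q[(q[:,0]>=x)&(q[:,0]<x+50)]
    if len(r): print(x,'ymin',r[:,1].min().round(),'zmax',r[:,2].max().round(), r[r[:,1]<560][:,2].max() if (r[:,1]<560).any() else '')
s=(P[...,2]>300)&(P[...,0]>350)&(P[...,1]<480)&(P[...,1]>-200);q=P[s]
for y in range(-200,480,60):
    r=q[(q[:,1]>=y)&(q[:,1]<y+60)]
    if len(r):print('scara',y,r[:,0].min().round(),r[:,2].max().round())
E
```

```text
tray (((449.58233642578125, 384.0505065917969), (111.15132904052734, 126.95419311523438), 87.0186538696289), 1560)
stand (((608.0224609375, 209.8599090576172), (65.38733673095703, 84.07271575927734), 13.96642017364502), 277)
toggle (((490.5264892578125, 58.003475189208984), (49.95166015625, 115.2561264038086), 7.913453102111816), 319)
19624
250 ymin 491.0 zmax 522.0 522.2518536028999
300 ymin 490.0 zmax 526.0 525.7137473054125
350 ymin 496.0 zmax 493.0 492.57765631967277
400 ymin 496.0 zmax 492.0 492.49429705990997
450 ymin 498.0 zmax 495.0 495.32099929782567
500 ymin 497.0 zmax 502.0 501.7878542127926
550 ymin 496.0 zmax 508.0 507.60634664496877
600 ymin 496.0 zmax 514.0 513.8039502590692
650 ymin 496.0 zmax 519.0 518.585013491995
700 ymin 495.0 zmax 525.0 525.221640109556
scara -200 589.0 758.0
scara -140 571.0 758.0
scara -80 572.0 739.0
scara -20 619.0 555.0
scara 40 674.0 568.0
scara 100 715.0 573.0
scara 160 739.0 571.0
scara 220 738.0 571.0
scara 280 764.0 505.0
scara 340 799.0 420.0
scara 400 778.0 414.0
```

Call:
arm_command([
  [-1,-0.02,0,0,0.15],
  [-1,-0.0275,0,0,0],
  [-1,-0.0275,0,0,0],
  [-1,-0.0275,-0.02,0,0],
  [-1,-0.0275,-0.04,0,0],
  [-1,0,-0.045,0,0],
  [-1,0,-0.045,0,0],
  [-1,0,-0.045,0,0],
  [-1,0,-0.045,0,0],
  [-1,0,-0.045,0,0],
  [-1,0,-0.045,0,0],
  [-1,0,-0.045,0,0],
  [-1,0,-0.045,0,0],
  [-1,0,-0.045,0,0],
  [-1,0,-0.045,0,0],
  [-1,0,-0.045,0,0],
  [-1,0,-0.045,0,0],
  [-1,0,-0.045,0,0],
  [-1,0,0,0,0],
])

```text
clock: 8.6
eef_pos: [351.0, 335.4, 229.7]
eef_rot: [3.14, 0.002, 0.002]
wrist_force: [0.8, -1.0, -1.9]
finger_gap: 36.9
finger_force: 28.0
```

Call:
arm_command([
  [-1,0.0248,-0.008,0,0],
  [-1,0.0248,-0.008,0,0],
  [-1,0.0248,-0.008,0,0],
  [-1,0.0248,-0.008,0,0],
  [-1,0.0248,-0.008,0,0],
  [-1,0,0,0.03,0],
  [-1,0,0,0.03,0],
  [-1,0,0,0.03,0],
  [-1,0,0,0.03,0],
  [-1,0,0,0.02,0],
  [-1,0,0,0.02,0],
  [-1,0,0,0.014,0],
  [-1,0,0,0.012,0],
  [-1,0,0,0,0],
])

```text
clock: 10.35
eef_pos: [473.8, 373.3, 44.5]
eef_rot: [3.141, 0.005, -0.0]
wrist_force: [-13.3, 3.0, 8.7]
finger_gap: 36.7
finger_force: 27.9
```

Call:
arm_command([
  [-1,-0.012,0,0.004,0],
  [-1,-0.012,0,0.006,0],
  [-1,0,0,0,0],
  [0.5,0,0,0,0],
  [0.5,0,0,0,0],
  [0.5,0,0,0,0],
  [0.5,0,0,0,0],
  [0.5,0,0,0,0],
  [0.5,0,0,-0.03,0],
  [0.5,0,0,-0.03,0],
  [0.5,0,0,-0.03,0],
  [0.5,0,0,-0.03,0],
  [0.5,0,0,0,0],
])

```text
clock: 11.98
eef_pos: [452.6, 374.4, 157.6]
eef_rot: [-3.139, -0.003, -0.0]
wrist_force: [0.2, -0.0, -0.4]
finger_gap: 70.6
finger_force: 0.0
```

```bash
python3 - <<'E'
from h import *
s=manip.read_state();print(s['clock'],s['eef_pos'],s['eef_rot'],s['wrist_force'])
c=cam('wrist'); np.savez('w4.npz',img=c['img'],P=cloud(c)); cv2.imwrite('pics/w4.png',c['img'])
t=cam('top'); np.savez('top4.npz',img=t['img'],P=cloud(t))
E
```

```text
11.975 [452.63343002 374.43905951 157.59573595] [-3.13915544e+00 -3.33408286e-03 -2.22600550e-04] [ 0.159165   -0.00786887 -0.39193687]
```

View pics/w4.png

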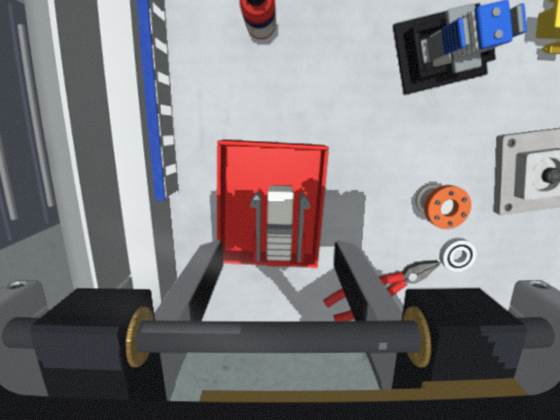

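The spent cartridge lies in the tray at about (280,225), with the ring gauge, cutters and bearing in place. The stand is at (450,45). I'll check that it is contained in the tray and then move to view the stand.

Call:
arm_command([
  [0.75,0,0,-0.03,0],
  [0.75,0,0,-0.03,0],
  [0.75,0.0,0.02,-0.03,0],
  [0.75,0.005,0.03,0,0],
  [0.75,0.005,0.03,0,0],
  [0.75,0.005,0.03,0,0],
  [0.75,0.005,0.03,0,0],
  [0.75,0,0.025,0,0],
  [0.75,0,0,0,-0.122],
  [0.75,0,0,0,-0.122],
  [0.75,0,0,0,0],
  [0.75,0,0,0,0],
])

```text
clock: 13.58
eef_pos: [471.7, 208.9, 244.7]
eef_rot: [3.141, 0.001, 0.241]
wrist_force: [-0.8, 0.2, 0.4]
finger_gap: 82.4
finger_force: 0.0
```

```bash
python3 - <<'E'
from meas import *
d=np.load('w4.npz');P=d['P'];q=P[160:265,225:325].reshape(-1,3);q=q[~np.isnan(q[:,0])]
b=q[(q[:,2]>15)&(abs(q[:,1]-384)<45)]
print('spent',np.percentile(b,[1,50,99],axis=0).round())
c=cam('wrist'); np.savez('w5.npz',img=c['img'],P=cloud(c)); cv2.imwrite('pics/w5.png',c['img'])
s=manip.read_state();p=s['eef_pos'];T=rot(s['eef_rot']);print(p,s['eef_rot'],s['joints'])
for ce,a,q in comps('w5.npz','blue'):
    if a<40: continue
    print(ce.round(),a,np.median(q,0).round(1),'world xy rect',cv2.minAreaRect(q[:,:2].astype(np.float32)),'z',np.percentile(q[:,2],[5,50,95]).round(1))
P=np.load('w5.npz')['P'];i=np.load('w5.npz')['img'].max(2)<70
m=i&(P[...,2]>24)&(P[...,2]<36)&(abs(P[...,0]-608)<70)&(abs(P[...,1]-210)<75)
print('stand walls',cv2.minAreaRect(P[m][:,:2].astype(np.float32)),m.sum())
E
```

```text
spent [[387. 344.  17.]
 [430. 376.  45.]
 [470. 425.  59.]]
[471.70755866 208.90243229 244.86740851] [3.14151532e+00 7.79866032e-04 2.41693218e-01] [3.45897598e-01 1.95193099e-01 1.55904011e+00 4.27180730e-06
 1.38814313e+00 1.67499990e+00]
[62. 71.] 1206 [550.2 492.2  43.8] world xy rect ((544.9297485351562, 492.6901550292969), (169.1861572265625, 11.618110656738281), 0.10150814056396484) z [42.4 43.8 45.1]
[310.  71.] 719 [609.  208.6  87.2] world xy rect ((618.4071044921875, 205.73983764648438), (47.93451690673828, 35.86555862426758), 14.90478515625) z [85.2 87.2 88.6]
[420.  74.] 609 [635.9  95.   81.2] world xy rect ((636.5629272460938, 94.06458282470703), (24.66729164123535, 31.22127342224121), 0.18780775368213654) z [79.4 81.2 82.6]
[285.  72.] 83 [603.2 233.9  83.7] world xy rect ((607.6971435546875, 234.87152099609375), (32.656776428222656, 4.418879985809326), 13.962160110473633) z [73.6 83.7 85.2]
[334.  72.] 84 [615.  183.7  83.9] world xy rect ((621.6442260742188, 182.24241638183594), (12.654027938842773, 34.22820281982422), 84.98126983642578) z [30.7 83.9 85.7]
[407.  99.] 88 [610.5  98.   77.4] world xy rect ((610.7372436523438, 94.32455444335938), (20.558977127075195, 3.6306827068328857), 89.86381530761719) z [58.6 77.4 79.4]
stand walls ((608.5725708007812, 209.0028839111328), (47.212066650390625, 75.21587371826172), 13.93720531463623) 570
```

View pics/w5.png

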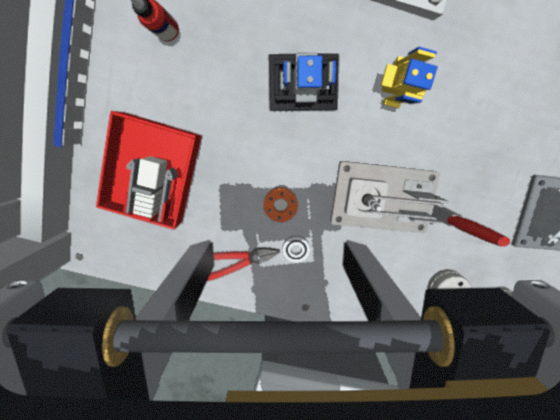

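The wrist view shows the fresh cartridge in the stand, cap at (310,71) and pads at (285,72) and (334,72). The yellow decoy is at (420,74). The spent cartridge lies inside the tray. I'll approach low and then pinch.

Call:
arm_command([
  [0.75,0,0,0.035,0],
  [0.75,0,0,0.035,0],
  [0.75,0,0,0.035,0],
  [0.75,0,0,0.032,0],
  [0.75,0.0266,0.0066,0,0],
  [0.75,0.0266,0.0066,0,0],
  [0.75,0.0266,0.0066,0,0],
  [0.75,0.0266,0.0066,0,0],
  [0.75,0.0266,0.0066,0,0],
  [0.75,0,0,0,0],
  [0.75,0,0,0,0],
])

```text
clock: 15.0
eef_pos: [608.2, 209.0, 107.9]
eef_rot: [-3.142, 0.001, 0.243]
wrist_force: [0.0, 0.9, 0.3]
finger_gap: 82.1
finger_force: 0.0
```

```bash
python3 - <<'E'
from meas import *
c=cam('wrist'); np.savez('w6.npz',img=c['img'],P=cloud(c)); cv2.imwrite('pics/w6.png',c['img'])
s=manip.read_state();p=s['eef_pos'];T=rot(s['eef_rot']);print(p,s['eef_rot'])
for ce,a,q in comps('w6.npz','blue'):
    if a<40: continue
    t=(q-p)@T
    print(ce.round(),a,np.percentile(t,[2,50,98],axis=0).round(1).tolist())
E
```

```text
[608.15708255 209.06743273 108.19629935] [-3.14158130e+00  5.55698367e-04  2.43519514e-01]
[87. 19.] 1691 [[130.1, -135.6, 25.4], [144.5, -119.2, 27.0], [153.9, -102.6, 31.4]]
[125.  48.] 693 [[121.2, -109.2, 28.9], [128.8, -101.0, 36.7], [136.5, -94.2, 53.8]]
[443. 200.] 197 [[22.6, 113.5, 28.9], [26.5, 117.7, 31.0], [28.5, 133.5, 52.6]]
[243. 231.] 182 [[-9.8, -34.7, 22.8], [5.1, -25.4, 24.4], [11.5, -23.6, 78.5]]
[313. 231.] 183 [[-19.2, 23.5, 22.9], [3.2, 25.2, 24.5], [12.0, 34.1, 81.4]]
[439. 236.] 1171 [[-11.8, 102.8, 25.7], [2.1, 117.4, 27.0], [13.9, 133.4, 30.0]]
[278. 237.] 1368 [[-16.6, -12.6, 19.6], [2.0, -0.0, 21.0], [16.0, 16.2, 95.6]]
[419. 262.] 98 [[-26.9, 102.4, 29.2], [-22.7, 105.5, 30.4], [-20.3, 122.6, 51.8]]
```

Call:
arm_command([
  [0.75,0.001,0,0.02,0],
  [0.75,0,0,0.02,0],
  [0.75,0,0,0.016,0],
  [0.75,0,0,0,0],
  [-1,0,0,0,0],
  [-1,0,0,0,0],
  [-1,0,0,0,0],
  [-1,0,0,0,0],
  [-1,0,0,0,0],
  [-1,0,0,0,0],
  [-1,0,0,-0.01,0],
  [-1,0,0,-0.014,0],
  [-1,0,0,-0.014,0],
  [-1,0,0,-0.014,0],
  [-1,0,0,0,0],
  [-1,0,0,0,0],
], newtons=20)

```text
clock: 17.05
eef_pos: [609.6, 209.1, 103.9]
eef_rot: [-3.142, 0.001, 0.244]
wrist_force: [-0.4, 0.0, -2.4]
finger_gap: 37.7
finger_force: 20.0
```

```bash
python3 - <<'E'
from meas import *
c=cam('wrist'); np.savez('w7.npz',img=c['img'],P=cloud(c))
s=manip.read_state();p=s['eef_pos'];T=rot(s['eef_rot']);print(p,s['eef_rot'],s['wrist_force'])
P=(np.load('w7.npz')['P']-p)@T
for ce,a,q in comps('w7.npz','blue'):
    t=(q-p)@T
    if a<40 or abs(np.median(t[:,1]))>60: continue
    print(ce.round(),a,np.percentile(t,[2,50,98],axis=0).round(1).tolist())
v=c['img']; cv2.imwrite('pics/w7.png',v[180:,150:420])
E
```

```text
[609.55563142 209.0995512  103.77632099] [3.14157345e+00 9.16833488e-04 2.43795270e-01] [-0.59177472 -0.13432543 -2.06520937]
[245. 266.] 260 [[-10.1, -19.6, -33.9], [6.3, -18.1, -30.7], [10.0, -16.7, -6.6]]
[311. 266.] 283 [[-9.6, 16.1, -35.5], [6.3, 17.8, -30.8], [10.2, 19.5, -7.0]]
[278. 276.] 2252 [[-14.6, -12.1, -35.4], [1.1, -0.2, -34.2], [14.3, 11.7, -31.6]]
```

The cartridge is held centred and has been lifted 52 mm. The tool can't tilt, so I'll dip the foot 7 mm back into the pocket and swing the grip back over the wall. That pivots the cartridge to 28° in the pads.

Call:
arm_command([
  [-1,0,0,0.018,0],
  [-1,0,0,0.0183,0],
  [-1,0,0,0,0],
  [-1,-0.004,0,0,0],
  [-1,-0.004,0,0,0],
  [-1,-0.004,0,0,0],
  [-1,-0.004,0,0,0],
  [-1,-0.004,0,0,0],
  [-1,-0.004,0,0,0],
  [-1,-0.004,0,0,0],
  [-1,-0.0035,0,0,0],
  [-1,0,0,0,0],
])

```text
clock: 18.6
eef_pos: [578.8, 201.5, 67.7]
eef_rot: [3.142, 0.001, 0.244]
wrist_force: [3.2, 1.1, -2.2]
finger_gap: 37.7
finger_force: 20.0
```

```bash
cat > tilt.py <<'E'
from meas import *
import sys
f=sys.argv[1]
c=cam('wrist'); np.savez(f+'.npz',img=c['img'],P=cloud(c)); cv2.imwrite('pics/'+f+'.png',c['img'])
s=manip.read_state();p=s['eef_pos'];T=rot(s['eef_rot']);print(p,s['eef_rot'],s['wrist_force'],s['finger_gap'])
for ce,a,q in comps(f+'.npz','blue'):
    t=(q-p)@T
    t=t[(abs(t[:,0])<50)&(abs(t[:,1])<13)&(t[:,2]<-10)]
    if len(t)<150: continue
    rng=np.random.default_rng(0);best=0
    for _ in range(400):
        k=t[rng.choice(len(t),3,False)];n=np.cross(k[1]-k[0],k[2]-k[0])
        if np.linalg.norm(n)<50: continue
        n/=np.linalg.norm(n);i=abs((t-k[0])@n)<1
        if i.sum()>best: best=i.sum();b=i
    k=t[b];m=k.mean(0);n=np.linalg.svd(k-m)[2][2];n*=-np.sign(n[2])
    mid=(np.percentile(k,1,axis=0)+np.percentile(k,99,axis=0))/2
    print(ce.round(),a,b.sum(),'cap mid',mid.round(1),'n',n.round(3),'tilt',np.degrees(np.arctan2(-n[0],-n[2])).round(1))
    print('  grip pt (tool)',(mid-16*n).round(1),'cap x range',np.percentile(k[:,0],[1,99]).round(1))
E
python3 tilt.py w8
```

```text
[578.84259754 201.48837044  67.69531559] [-3.14158127e+00  1.17325115e-03  2.43808626e-01] [ 1.75298328  0.84788615 -0.56425322] 37.988680001557675
[278. 283.] 1444 1084 cap mid [ -7.   -0.2 -32.4] n [-0.495  0.002 -0.869] tilt 29.7
  grip pt (tool) [  0.9  -0.2 -18.5] cap x range [-19.2   5.2]
```

Call:
arm_command([
  [-1,0,0,-0.015,0],
  [-1,0,0,-0.025,0],
  [-1,0,0,-0.025,0],
  [-1,-0.0278,-0.0069,-0.0128,0],
  [-1,-0.0278,-0.0069,-0.0128,0],
  [-1,-0.0278,-0.0069,-0.0128,0],
  [-1,-0.0278,-0.0069,-0.0128,0],
  [-1,-0.0278,-0.0069,-0.0128,0],
  [-1,-0.0278,-0.0069,-0.0128,0],
  [-1,-0.0278,-0.0069,-0.0128,0],
  [-1,-0.0278,-0.0069,-0.0128,0],
  [-1,0,0,0,0.095],
  [-1,0,0,0,0],
])

```text
clock: 20.27
eef_pos: [349.8, 201.4, 236.2]
eef_rot: [-3.141, -0.001, 0.15]
wrist_force: [0.3, 0.3, -1.5]
finger_gap: 37.9
finger_force: 20.0
```

```bash
python3 tilt.py w9; sed -e "s/^c=cam.*$//" -e "s/'blue'/'red'/" -e "s/^s=manip.*$/p=np.array([481.07,-308.06,230.93]);T=rot([3.139,-.003,.15])/" tilt.py > t3.py; python3 t3.py w3
```

```text
[349.98117989 201.42180325 235.93662301] [-3.14151871e+00 -1.04808054e-04  1.50734177e-01] [-0.12173555  0.01925991 -1.52068142] 37.65720474738844
[278. 283.] 1531 1130 cap mid [ -7.4  -0.2 -32.7] n [-0.492  0.001 -0.871] tilt 29.4
  grip pt (tool) [  0.5  -0.2 -18.7] cap x range [-20.    5.3]
[278. 284.] 1451 1102 cap mid [ -8.1   0.5 -34. ] n [-0.472 -0.    -0.882] tilt 28.2
  grip pt (tool) [ -0.6   0.5 -19.9] cap x range [-20.5   4.2]
```

Call:
arm_command([
  [-1,-0.003,0.02,0,0.001],
  [-1,-0.006,0.04,0,0],
  [-1,-0.006,0.04,0,0],
  [-1,-0.006,0.04,0,0],
  [-1,-0.006,0.04,0,0],
  [-1,-0.006,0.04,0,0],
  [-1,-0.006,0.04,0,0],
  [-1,-0.006,0.04,0,0],
  [-1,-0.006,0.04,0,0],
  [-1,-0.006,0.04,0,0],
  [-1,-0.006,0.04,0,0],
  [-1,-0.006,0.04,0,0],
  [-1,-0.006,0.04,0,0],
  [-1,-0.006,0.04,0,0],
  [-1,0,0,0,0],
  [-1,0,0,0,0],
])

```text
clock: 22.32
eef_pos: [349.4, -344.2, 235.2]
eef_rot: [-3.141, 0.0, 0.149]
wrist_force: [0.4, 0.8, -2.6]
finger_gap: 38.1
finger_force: 20.0
```

Call:
arm_command([
  [-1,0.026,-0.0025,0,0],
  [-1,0.026,-0.0025,0,0],
  [-1,0.026,-0.0025,0,0],
  [-1,0.026,-0.0025,0,0],
  [-1,0.026,-0.0025,0,0],
  [-1,0.026,-0.0025,0,0],
  [-1,0,0,0.03,0],
  [-1,0,0,0.03,0],
  [-1,0,0,0.03,0],
  [-1,0,0,0.016,0],
  [-1,0,0,0.01,0],
  [-1,0,0,0,0],
  [-1,0,0,0,0],
])

```text
clock: 23.95
eef_pos: [502.0, -306.9, 120.4]
eef_rot: [3.141, -0.001, 0.148]
wrist_force: [0.1, 0.4, -1.2]
finger_gap: 37.7
finger_force: 20.0
```

```bash
python3 tilt.py w10
```

```text
[ 501.96944041 -306.97981239  120.3906915 ] [ 3.14058367e+00 -1.03962553e-03  1.47875117e-01] [ 0.03738066  0.14027633 -1.18176982] 38.03428674492101
[278. 283.] 1500 1115 cap mid [ -7.3  -0.2 -32.3] n [-0.491  0.001 -0.871] tilt 29.4
  grip pt (tool) [  0.6  -0.3 -18.3] cap x range [-19.9   5.3]
```

View pics/w10.png

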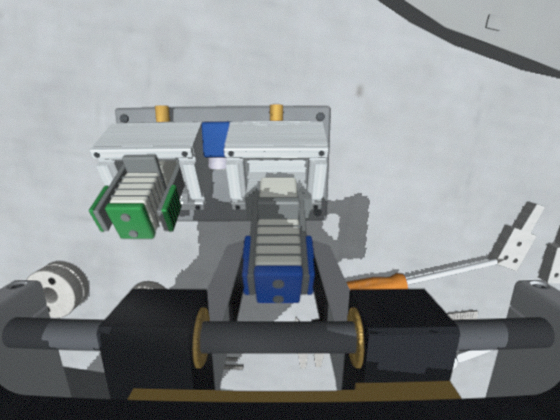

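The blue cartridge is aligned above the emptied socket, with its foot at (280,185) facing the mouth. I'll insert it step by step along the slope.

Call:
arm_command([
  [-1,-0.0008,-0.0008,0.0005,0.001],
  [-1,0.0028,0,0.0053,0],
  [-1,0.0028,0,0.0053,0],
  [-1,0.0023,0,0.0044,0],
  [-1,0.0023,0,0.0044,0],
  [-1,0.0019,0,0.0035,0],
  [-1,0,0,0,0],
])

```text
clock: 24.88
eef_pos: [512.2, -304.7, 96.5]
eef_rot: [3.141, 0.001, 0.147]
wrist_force: [-7.9, -0.2, 7.0]
finger_gap: 38.2
finger_force: 20.0
```

Call:
arm_command([
  [-1,-0.0018,0,0.0009,0],
  [-1,0,0,0,0],
  [-1,0.0014,0,0.0026,0],
  [-1,0.0014,0,0.0026,0],
  [-1,0,0,0,0],
])

```text
clock: 25.5
eef_pos: [513.7, -304.0, 89.6]
eef_rot: [-3.141, 0.0, 0.147]
wrist_force: [0.2, 0.6, -1.9]
finger_gap: 38.2
finger_force: 20.0
```

```bash
python3 tilt.py w11
```

```text
[ 513.72802045 -304.07413094   89.74462272] [-3.14137060e+00  1.75140921e-04  1.46941940e-01] [ 0.34457727 -0.35027723 -2.05565523] 38.007274733770934
[278. 286.] 1439 1085 cap mid [ -8.7  -0.1 -32.4] n [-0.507  0.004 -0.862] tilt 30.5
  grip pt (tool) [ -0.5  -0.2 -18.6] cap x range [-21.1   3.8]
```

Call:
arm_command([
  [-1,0.0019,0,0.0025,0],
  [-1,0.0019,0,0.0025,0],
  [-1,0.0019,0,0.0025,0],
  [-1,0,0,0,0],
])

```text
clock: 26.05
eef_pos: [519.3, -303.2, 82.0]
eef_rot: [-3.141, 0.0, 0.147]
wrist_force: [-1.5, -0.7, -4.0]
finger_gap: 37.9
finger_force: 20.0
```

Call:
arm_command([
  [-1,0.0015,0,0.0026,0],
  [-1,0.0015,0,0.0026,0],
  [-1,0.0012,0,0.0024,0],
  [-1,0,0,0,0],
])

```text
clock: 26.55
eef_pos: [523.6, -302.6, 74.5]
eef_rot: [-3.141, -0.0, 0.147]
wrist_force: [-1.7, -0.4, -4.0]
finger_gap: 38.0
finger_force: 20.0
```

```bash
python3 tilt.py w12
```

```text
[ 523.64813319 -302.62353185   74.64048693] [-3.14146233e+00 -3.17770597e-04  1.46783410e-01] [-1.06619416  0.16105719 -4.68626812] 37.885928124823586
[278. 285.] 1485 1123 cap mid [ -8.2  -0.2 -32.9] n [-0.486  0.002 -0.874] tilt 29.1
  grip pt (tool) [ -0.4  -0.2 -18.9] cap x range [-20.8   4.4]
```

Call:
arm_command([
  [-1,0.0005,0,0.0009,0],
  [-1,0.0005,0,0.0009,0],
  [-1,0,0,0,0],
])

```text
clock: 26.98
eef_pos: [524.5, -302.6, 73.1]
eef_rot: [3.142, -0.0, 0.147]
wrist_force: [-3.0, -0.7, -2.1]
finger_gap: 37.7
finger_force: 20.0
```

Call:
arm_command([
  [-1,0.0005,0,0.0009,0],
  [-1,0.0005,0,0.0009,0],
  [-1,0,0,0,0],
])

```text
clock: 27.35
eef_pos: [525.7, -302.5, 71.6]
eef_rot: [3.141, -0.001, 0.147]
wrist_force: [-3.3, 0.3, 2.2]
finger_gap: 38.0
finger_force: 20.0
```

Call:
arm_command([
  [-1,0.0005,0,0.0009,0],
  [-1,0.0005,0,0.0009,0],
  [-1,0,0,0,0],
])

```text
clock: 27.72
eef_pos: [526.1, -302.6, 71.3]
eef_rot: [3.141, 0.0, 0.147]
wrist_force: [-16.3, 3.8, 21.4]
finger_gap: 37.9
finger_force: 20.0
```

```bash
python3 tilt.py w13
```

```text
[ 526.06130658 -302.54889762   71.2959586 ] [3.14115315e+00 4.26794974e-04 1.46721164e-01] [-16.32709286   3.1414127   21.11187533] 38.63133043396091
[278. 286.] 1536 1143 cap mid [ -8.2  -0.2 -33.4] n [-0.468  0.013 -0.883] tilt 27.9
  grip pt (tool) [ -0.7  -0.4 -19.3] cap x range [-20.8   4.4]
```

It has come to a firm stop: about 27 N along the slope and tilt 27.9°. I'll open while still pressing, then lift clear.

Call:
arm_command([
  [0.7,0,0,0,0],
  [0.7,0,0,0,0],
  [0.7,0,0,0,0],
  [0.7,0,0,0,0],
  [0.7,0,0,-0.01,0],
  [0.7,0,0,-0.025,0],
  [0.7,0,0,-0.03,0],
  [0.7,0,0,-0.03,0],
  [0.7,-0.03,0,-0.02,0],
  [0.7,-0.03,0,-0.02,0],
  [0.7,-0.03,0,-0.01,0],
  [0.7,-0.03,0,0,0],
  [0.7,0,0,0,0],
  [0.7,0,0,0,0],
])

```text
clock: 29.52
eef_pos: [408.3, -319.9, 214.9]
eef_rot: [3.141, -0.001, 0.147]
wrist_force: [0.4, 0.3, 0.1]
finger_gap: 79.8
finger_force: 0.0
```

```bash
python3 - <<'E'
from meas import *
c=cam('wrist'); np.savez('w14.npz',img=c['img'],P=cloud(c)); 
t=cam('top')
cv2.imwrite('pics/w14.png',np.hstack([cv2.resize(c['img'][20:220,100:350],(420,336)),cv2.resize(t['img'][130:300,120:310],(376,336))]))
s=manip.read_state();print(s['clock'],s['eef_pos'],s['wrist_force'])
D=R.from_euler('z',.149).as_matrix()
for k in ['blue','green']:
    for ce,a,q in comps('w14.npz',k):
        q2=q@D
        if abs(np.median(q[:,0])-520)>60 or abs(np.median(q[:,1])+250)>110: continue
        print(k,ce.round(),a,np.percentile(q2,[2,50,98],axis=0).round(1).tolist())
E
```

```text
29.625 [ 408.39882344 -319.67393217  214.45265652] [ 0.68839254  0.01891404 -0.62622419]
blue [229.  46.] 526 [[504.1, -334.4, 38.6], [518.0, -324.6, 40.4], [531.7, -315.3, 41.9]]
blue [250.  83.] 89 [[458.8, -353.7, 88.5], [471.8, -352.3, 101.6], [486.3, -350.9, 106.7]]
blue [306.  83.] 91 [[458.8, -403.5, 88.0], [471.8, -402.1, 101.4], [486.5, -400.6, 106.5]]
blue [278.  89.] 835 [[453.4, -388.7, 11.0], [466.6, -377.1, 105.2], [480.0, -365.8, 111.5]]
green [196.  85.] 148 [[458.1, -303.6, 85.3], [471.4, -302.7, 99.4], [485.4, -300.5, 105.3]]
green [141.  86.] 57 [[458.1, -253.1, 87.5], [470.9, -251.9, 100.3], [485.0, -250.8, 105.9]]
green [167.  91.] 823 [[452.3, -289.1, 97.1], [465.9, -278.3, 104.7], [478.5, -264.7, 110.8]]
```

View pics/w14.png

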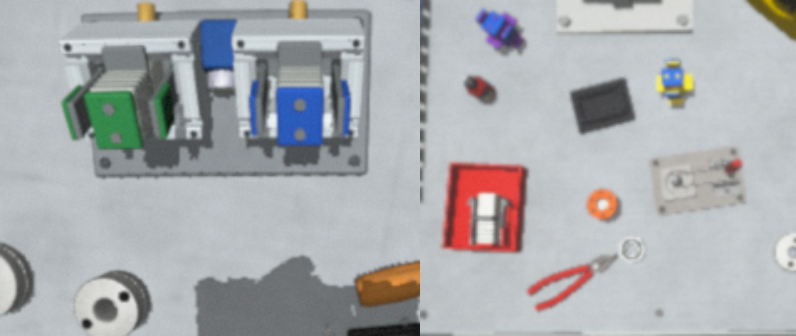

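The wrist crop shows the blue cartridge seated level with the green one: their caps match within about 0.5 mm, and the blue pads measure 50 mm across, as the red ones did when clipped. The top crop shows the spent cartridge in the tray, the stand empty and the bystanders in place. I'll hand the job in.

```bash
python3 -c "
from cell import ticket
print(ticket.sign_off())"
```

```text
the job is handed in; nothing more can be done
None
```

The spent red cartridge is in the tray, the fresh blue one is clipped fully home in the station it left, the green one is still clipped in, nothing else appears moved, and the job was handed in at about 30 s.

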